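# Fetch the spare shear bolt from the covered spares box

## Task

Take the loose cover by its handle and slide it back onto the closed rear part of the spares box, without lifting it off, so that the three pockets can be seen. Find the shear bolt (a six-sided head with a round shank) in one of the pockets, and stand it upright on its head in the square steel tray, leaving the cover lying flat on the rear of the box.

Things in the scene. Friction and masses are not known exactly. Their poses are not given: they have to be found in the camera images.
- box: Fixed dark steel box, 226 (x) x 294 (y) x 60 mm high. Origin: centre of underside, on the bench; +x to its rear, away from the robot. Front: three pockets 90 x 90 mm inside, floor 5 mm above the bench, walls 6 mm; centres x -62, y -96, 0, 96 mm. Rear, x -17 to 113: flat closed deck, level with the rim. Pockets hold, in any order, the bolt, a round bush (34 wide, 40 high), a nut (36 wide, 27 high).
- cover: Loose aluminium plate, about 0.4 kg, 102 (x) x 298 (y) x 5 mm, lying on the box over the pockets, axes within 3 degrees of the box's. Origin: centre of underside (60 mm above the bench). Bow handle above its centre: round bar 10 mm thick, 110 mm long along y, axis 33 mm above the underside, 23 mm free below it. With its centre at box x = +45 mm it lies on the deck, all pockets open.
- bolt: Steel shear bolt, 50 mm tall, 0.1 kg, standing on its head near (within 12 mm of) a pocket's centre: six-sided head 26 mm across flats, 10 mm thick, at the bottom; round shank 16 mm thick, 40 mm long, pointing up. Origin: centre of the head's underside; z up along the shank; any yaw.
- tray: Square bare steel tray, fixed, empty, 110 x 110 mm outside, rim 15 mm high, walls and floor 3 mm thick, on the bench to the robot's left. Origin: centre of its underside, on the bench; x, y along its sides. The small round bowl near it is not the tray.
Not all that is in view belongs to the job. Leave any green or red look-alike of the tray alone.

How it is judged:
By the outcome, as a careful person would: the job done as asked, in the order asked, and still so for the second after the job is handed in, with the robot touching nothing.
It also fails if it takes over 54 s, if anything falls off the work surface, if the arm or the gripper's body presses on something with over 40 N, if the wrist force passes 120 N, or if a joint passes its speed limit or range.

## Robot

A 6-joint arm with a two-finger parallel gripper is mounted at the origin on the work surface. World frame = base frame: x ahead of the robot, y to its left, z up, the work surface at z = 0. Lengths are in m, angles in rad, forces in N, time in s.
With the tool pointing down it reaches from about 0.35 to 0.775 m from the base axis. Payload 7.3 kg.
Tool frame: the origin (TCP) lies midway between the tips of the shut fingers; the grasp point (between the pads) lies 19 mm behind it; z points along the fingers, y is the direction in which the jaws open and shut (so a half turn about z gives the same grasp; the last joint's range is limited). The gripper opens to 92 mm and grips with 3 to 60 N. Pads are 19 mm wide; open, the fingers measure 130 mm over their backs; the gripper's body (75 mm by 190 mm) begins 47 mm behind the grasp point.
Start: joints at [1.2, 0.342, 1.524, -0, 1.275, -0.146], TCP at [0.117, 0.512, 0.201] pointing down, gripper open.
Joint ranges: [-2.53, 2.53], [-0.77, 2.02], [0.04, 2.7], [-1, 4.14], [0.28, 2.66], [-3.11, 3.11]. Speed limits (rad/s): [2.57, 2.57, 3.14, 3.14, 3.14, 3.14].

## Interface

Orientations are given as [roll, pitch, yaw] about the fixed x, y, z axes, in that order (R = Rz(yaw) Ry(pitch) Rx(roll)).
In Python, from cell import robot gives the robot as it stands.
- The arm moves only by the shell command python3 -m crank 'ROWS' [FORCE]. ROWS is a JSON object of lists of equal length, an entry for each row: "claw": the opening, from 0 (shut) to 1 (fully open); "delta_pos": the shift along the tool's x, y, z in units of 25 mm (1.0 is 25 mm), a list of three; "roll": the turn about the tool's z in units of 6 degrees (1.0 is 6 degrees). In form: {"claw": [claw, ...], "delta_pos": [[dx, dy, dz], ...], "roll": [roll, ...]}. A call has exactly 8 rows; each row is the pose to reach, as a shift and turn from the pose commanded when the call began, along the tool's axes at that moment; what a row does not reach only later rows make up. A row lasts 1/12 s, in which the tool goes at most 41.7 mm and 7.16 degrees, less where a joint would pass 70% of its speed; a pose out of reach is approached as far as the arm can. A call with a gripper value outside its range is refused whole. The fingers move at their own pace and stop on an object; FORCE is the grip in N (left out, the last holds). Time passes only in rows, so rows that repeat a pose let the fingers close, or fill a call up. It gives the time, the measured TCP pose, the force and the opening at its end, in the units of the state.
- robot.observe(): the state, without advancing time (a new reading comes with each control period).
- robot.read_camera(name): name is "scene" or "top" or "wrist"; returns a dict with "color" (384x512x3 uint8, blue, green, red), "fx", "fy", "cx", "cy" (pixels), "k1" (the pictures are not rectified: a ray, as slopes to the right and down, at radius r is drawn at 1 + k1 r^2 times it, then the intrinsics apply), "rvec" (rotation vector, rad) and "tvec" (3), from world to camera coordinates, as OpenCV has them; the wrist camera has in their place "hand_eye" (4x4, takes a point from camera to tool coordinates, whose origin is the TCP and whose axes are the flange's). Camera axes: x right, y down, z forward; pixel columns grow to the right and rows downward; lengths in m; the calibration is good to about 2 mm. A picture is of the moment at which its call begins: read the wrist's pose just before it. There is no depth.
- robot.hand_in(): hands the job in, once; it reports no verdict.
The state is a dict: "time": time; "qpos": joint angles; "qvel": joint speeds; "joint_efforts": joint torques, N m; "tool_pos": TCP position; "tool_rot": TCP orientation; "contact_force": force on the tool from outside, world axes, zero at the start; "torque": the same for the moment, N m; "opening": finger opening in m.
Only numpy, scipy, OpenCV 4.12 (cv2) and the standard library are available. Lean on these libraries where they do the work, as an engineer would, in place of code of your own. Each camera call takes 0.05 s, during which the arm holds its last target.

## Working session

There is one attempt and no reset: what is moved stays moved. The work goes in short steps, Python scripts to look and compute and a shell command to move; the robot and the scene stay as the last step left them, time stands still between calls to the robot, and variables do not carry over. Pictures are saved under pics/ and viewed, and the job is handed in when it is done.

```bash
ls; mkdir -p pics; python3 - <<'E'
from cell import robot
import cv2
s=robot.observe();print({k:s[k] for k in ['time','tool_pos','tool_rot','contact_force','opening']})
for n in ['top','scene']:
    c=robot.read_camera(n);cv2.imwrite(f'pics/{n}0.png',c['color'])
    print(n,{k:v for k,v in c.items() if k!='color'})
E
```

```text
pics
{'time': 0.0, 'tool_pos': array([0.11683027, 0.51137158, 0.20023279]), 'tool_rot': array([-3.14004998e+00, -2.61330849e-04,  2.91677253e+00]), 'contact_force': array([-0.13725762,  0.62736262,  0.61236576]), 'opening': 0.09128654215534582}
top {'fx': 402.44523124905385, 'fy': 402.44523124905385, 'cx': 255.07415115421108, 'cy': 194.16544770769366, 'k1': -0.09023804016210582, 'rvec': array([ 2.17233563, -2.17111413,  0.15993596]), 'tvec': array([0.05655533, 0.42062683, 0.88755566])}
scene {'fx': 395.0081676974441, 'fy': 395.0081676974441, 'cx': 256.93313638375133, 'cy': 194.2816394368939, 'k1': -0.042376354715117526, 'rvec': array([ 2.07781358,  1.18749389, -0.52585806]), 'tvec': array([-0.27040431, -0.1681994 ,  1.33991246])}
```

View pics/top0.png

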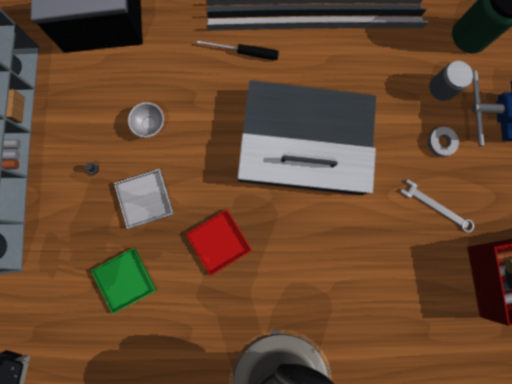

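View pics/scene0.png

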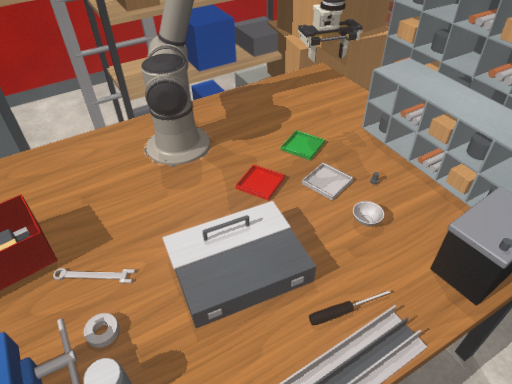

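The top view shows the box with the light cover at about (307,160) and its handle at (308,161). The bare steel tray is at (143,198), with the bowl at (146,120), and the red and green look-alikes are lower. I'll zoom in to get the corners.

```bash
cat > h.py <<'E'
import numpy as np, cv2
from cell import robot
def proj(c,P):
    R=cv2.Rodrigues(c['rvec'])[0]; p=(np.atleast_2d(P)@R.T)+c['tvec']
    s=p[:,:2]/p[:,2:]; r2=(s**2).sum(1,keepdims=True); s=s*(1+c['k1']*r2)
    return s*[c['fx'],c['fy']]+[c['cx'],c['cy']]
def ray(c,uv):
    K=np.array([[c['fx'],0,c['cx']],[0,c['fy'],c['cy']],[0,0,1]])
    return cv2.undistortPoints(np.float64(uv).reshape(-1,1,2),K,np.float64([c['k1'],0,0,0]))[:,0]
def toplane(c,uv,z):
    d=np.c_[ray(c,uv),np.ones(len(uv))]
    R=cv2.Rodrigues(c['rvec'])[0]; o=-R.T@c['tvec']; d=d@R
    return o+d*((z-o[2])/d[:,2])[:,None]
def wristcam(s,c):
    from scipy.spatial.transform import Rotation as Ro
    T=np.eye(4);T[:3,:3]=Ro.from_euler('xyz',s['tool_rot']).as_matrix();T[:3,3]=s['tool_pos']
    M=np.linalg.inv(T@c['hand_eye']); c['rvec']=cv2.Rodrigues(M[:3,:3])[0]; c['tvec']=M[:3,3]; return c
E
python3 - <<'E'
import cv2,numpy as np
a=cv2.imread('pics/top0.png')
cv2.imwrite('pics/zbox.png',cv2.resize(a[70:210,225:390],None,fx=4.5,fy=4.2,interpolation=cv2.INTER_CUBIC))
cv2.imwrite('pics/ztray.png',cv2.resize(a[150:240,90:210],None,fx=6,fy=6,interpolation=cv2.INTER_CUBIC))
E
```

```text
(no output)
```

View pics/zbox.png

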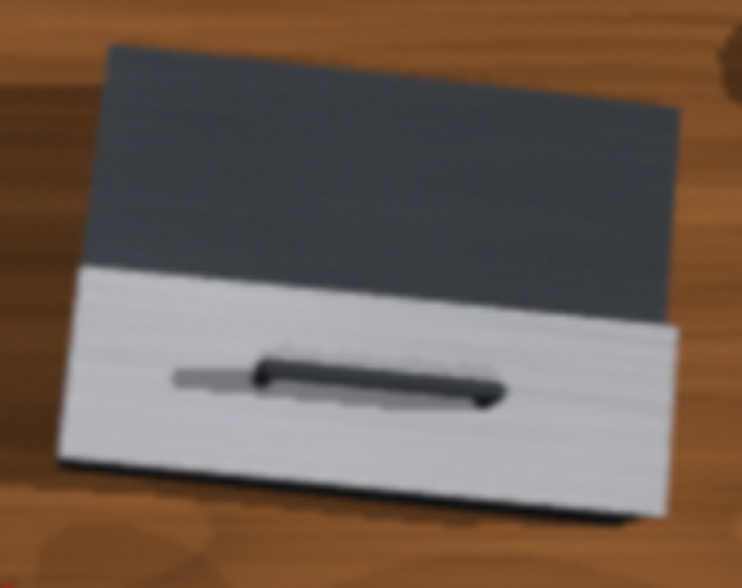

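View pics/ztray.png

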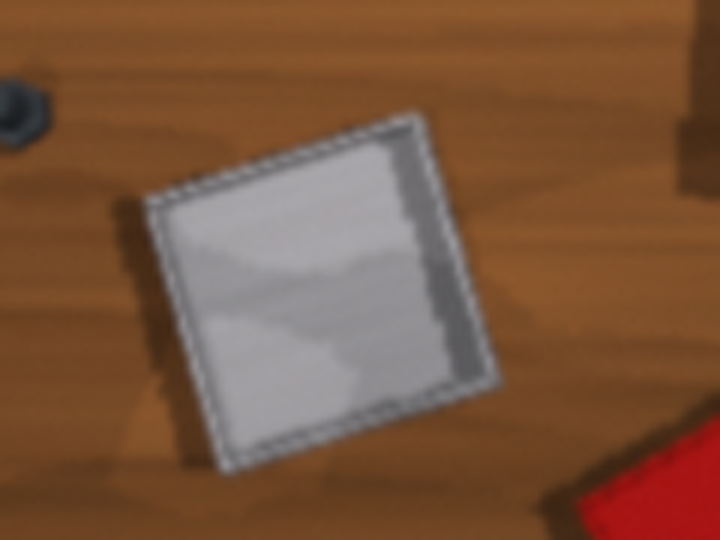

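The zooms show:
- **Deck, rear corners:** (108,46) and (680,110).
- **Cover corners:** (80,266), (678,327), (667,517) and (58,459).
- **Handle:** runs from (262,371) to (497,392).
- **Tray rim corners:** (145,200), (420,112), (500,383) and (223,470).

Next I'll turn these into world poses.

```bash
python3 - <<'E'
from h import *
c=robot.read_camera('top')
def o(z,fx,fy,x0,y0): z=np.float64(z); return np.c_[(z[:,0]+.5)/fx-.5+x0,(z[:,1]+.5)/fy-.5+y0]
f=lambda z:o(z,4.5,4.2,225,70)
D=toplane(c,f([(108,46),(680,110)]),.06); C=toplane(c,f([(80,266),(678,327),(667,517),(58,459)]),.065)
H=toplane(c,f([(262,371),(497,392)]),.097)
T=toplane(c,o([(145,200),(420,112),(500,383),(223,470)],6,6,90,150),.015)
np.set_printoptions(precision=4,suppress=True)
print('deck',D,np.linalg.norm(D[0]-D[1]));print('cover',C,C.mean(0),'w',np.linalg.norm(C[0]-C[1]),np.linalg.norm(C[1]-C[2]))
v=(D[0]-D[1])[:2];yb=np.degrees(np.arctan2(-v[0],v[1]));
v=(C[0]-C[1]+C[3]-C[2])[:2];yc=np.degrees(np.arctan2(-v[0],v[1]));
v=(C[0]-C[3]+C[1]-C[2])[:2];print('yaw box',yb,'cover',yc,np.degrees(np.arctan2(v[1],v[0])))
print('H',H,H.mean(0),np.linalg.norm(H[0]-H[1]));print('T',T.mean(0)[:2],[np.linalg.norm(T[i]-T[i-1]) for i in range(4)])
v=(T[0]-T[1]+T[3]-T[2])[:2];print('tray yaw',np.degrees(np.arctan2(-v[0],v[1])))
v=np.radians(yb);X=np.array([np.cos(v),np.sin(v)]);Y=np.array([-X[1],X[0]])
b=D[:,:2].mean(0)-.113*X; print('box org',b); print('cover in box',(C.mean(0)[:2]-b)@X,(C.mean(0)[:2]-b)@Y)
print('goal',b+.045*X)
s=robot.observe();print(s['tool_pos'],np.degrees(s['tool_rot']))
E
```

```text
deck [[ 0.6761  0.0722  0.06  ]
 [ 0.6444 -0.2196  0.06  ]] 0.2934884570936031
cover [[ 0.5518  0.0858  0.065 ]
 [ 0.5214 -0.2111  0.065 ]
 [ 0.4195 -0.2014  0.065 ]
 [ 0.449   0.0961  0.065 ]] [ 0.4855 -0.0577  0.065 ] w 0.2983935391357023 0.10240921617022264
yaw box -6.20703086938709 cover -5.759901430991078 -5.570253564200128
H [[ 0.4891 -0.0001  0.097 ]
 [ 0.479  -0.1114  0.097 ]] [ 0.4841 -0.0557  0.097 ] 0.11176807610946812
T [0.4124 0.3126] [np.float64(0.10866324402886895), np.float64(0.11074361858748184), np.float64(0.10942773634170373), np.float64(0.10981618318140625)]
tray yaw 17.868501680209977
box org [ 0.5479 -0.0615]
cover in box -0.06252425799849978 -0.002927458030770576
goal [ 0.5927 -0.0664]
[0.1169 0.5115 0.2004] [-179.9299   -0.0086  167.121 ]
```

```bash
cat > go.py <<'E'
import sys
from h import *
from scipy.spatial.transform import Rotation as Ro
x,y,z,yaw=map(float,sys.argv[1:5]); s=robot.observe()
R=Ro.from_euler('xyz',s['tool_rot']).as_matrix()
d=R.T@(np.array([x,y,z])-s['tool_pos'])/.025
dy=(np.degrees(s['tool_rot'][2])-yaw+90)%180-90
print('delta',d.round(3),'len mm',(np.linalg.norm(d)*25).round(1),'roll',round(dy/6,3),'q6',s['qpos'][5].round(2),'F',s['contact_force'].round(1),'t',s['time'],'open',s['opening'].round(4))
E
python3 go.py .40 .28 .2 84.1
```

```text
Traceback (most recent call last):
  File "go.py", line 8, in <module>
    print('delta',d.round(3),'len mm',(np.linalg.norm(d)*25).round(1),'roll',round(dy/6,3),'q6',s['qpos'][5].round(2),'F',s['contact_force'].round(1),'t',s['time'],'open',s['opening'].round(4))
                                                                                                                                                                           ^^^^^^^^^^^^^^^^^^
AttributeError: 'float' object has no attribute 'round'
```

```bash
sed -i "s/s\['opening'\].round(4)/round(s['opening'],4)/" go.py
python3 go.py .40 .28 .2 84.1
```

```text
delta [-13.104  -6.502   0.022] len mm 365.7 roll 13.837 q6 -0.15 F [ 0.4 -1.4  0.5] t 0.15 open 0.0922
```

```bash
python3 -m crank '{"claw":[1,1,1,1,1,1,1,1],"delta_pos":[[-0.8,-0.4,0],[-2.4,-1.2,0],[-4.2,-2.1,0],[-5.8,-2.9,0],[-7.4,-3.7,0],[-9,-4.5,0],[-10.2,-5.1,0],[-10.8,-5.4,0]],"roll":[0.7,1.8,2.9,4,5.1,6.2,7.2,8]}'; python3 go.py .4845 -.0567 .2 84.1
```

```text
time: 0.82
tool_pos: [0.3522, 0.3177, 0.2008]
tool_rot: [3.141, 0.001, 2.072]
contact_force: [-0.1, 0.9, -0.3]
opening: 0.0919
delta [-15.675  -2.558   0.043] len mm 397.1 roll 5.773 q6 0.07 F [-0.1  0.9 -0.3] t 0.8167 open 0.0919
```

```bash
python3 -m crank '{"claw":[1,1,1,1,1,1,1,1],"delta_pos":[[-0.9,-0.15,0],[-2.5,-0.4,0],[-4.1,-0.67,0],[-5.7,-0.93,0],[-7.3,-1.19,0],[-8.9,-1.45,0],[-10.5,-1.71,0],[-12,-1.96,0]],"roll":[0.7,1.7,2.7,3.7,4.7,5.77,5.77,5.77]}'; python3 go.py .4845 -.0567 .12 84.1
```

```text
time: 1.48
tool_pos: [0.4535, 0.0319, 0.2009]
tool_rot: [-3.142, -0.0, 1.474]
contact_force: [1.2, 0.3, 0.5]
opening: 0.0917
delta [-3.407  1.576  3.234] len mm 123.9 roll 0.058 q6 -0.0 F [1.2 0.3 0.5] t 1.4833 open 0.0917
```

```bash
python3 -m crank '{"claw":[1,1,1,1,1,1,1,1],"delta_pos":[[-1,0.5,0.3],[-2.2,1,1],[-3.2,1.5,2],[-3.41,1.58,2.8],[-3.41,1.58,3],[-3.41,1.58,3],[-3.41,1.58,3],[-3.41,1.58,3]],"roll":[0.06,0.06,0.06,0.06,0.06,0.06,0.06,0.06]}'; python3 go.py .4845 -.0567 .075 84.1
python3 - <<'E'
from h import *
s=robot.observe();c=wristcam(s,robot.read_camera('wrist'))
a=c['color'].copy()
for p in [(.4845,-.0567,.093)]:
    u=proj(c,p)[0];print(u);cv2.drawMarker(a,tuple(int(v) for v in u),(0,0,255),0,10)
cv2.imwrite('pics/w1.png',a)
E
```

```text
time: 2.15
tool_pos: [0.485, -0.0538, 0.1272]
tool_rot: [3.14, 0.0, 1.47]
contact_force: [-0.3, -0.3, 0.3]
opening: 0.0919
delta [-0.119 -0.013  2.087] len mm 52.3 roll 0.019 q6 -0.17 F [-0.3 -0.3  0.3] t 2.15 open 0.0919
[250.91604355 208.93955144]
```

View pics/w1.png

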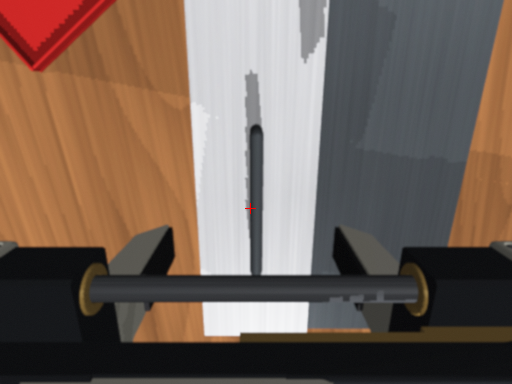

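The wrist view shows the handle bar at column 257, running from row 125 to 275. It sits between the fingertips at columns 174 and 334, and my predicted centre is at column 251. I'll measure that offset before descending.

```bash
python3 - <<'E'
from h import *
s=robot.observe();c=wristcam(s,robot.read_camera('wrist'))
print(toplane(c,[(257,135),(256.5,200),(257,265)],.095), s['tool_pos'],proj(c,[s['tool_pos'],s['tool_pos']-[0,0,.03]]))
E
```

```text
[[ 0.49470887 -0.00095784  0.095     ]
 [ 0.48960525 -0.04921738  0.095     ]
 [ 0.48453404 -0.10483124  0.095     ]] [ 0.48512243 -0.05377564  0.12729874] [[251.02100028 224.44271844]
 [251.16711814 207.34532244]]
```

```bash
python3 go.py .487 -.0560 .0755 84.1; python3 -m crank '{"claw":[1,1,1,1,0.7,0.4,0.2,0],"delta_pos":[[-0.1,0.08,0.7],[-0.1,0.08,1.4],[-0.1,0.08,2.05],[-0.1,0.08,2.05],[-0.1,0.08,2.05],[-0.1,0.08,2.05],[-0.1,0.08,2.05],[-0.1,0.08,2.05]],"roll":[0,0,0,0,0,0,0,0]}' 20; python3 go.py .487 -.0560 .0755 84.1
```

```text
delta [-0.078  0.08   2.07 ] len mm 51.8 roll 0.02 q6 -0.17 F [-0.8  0.8 -0.1] t 2.25 open 0.0919
time: 2.92
tool_pos: [0.4869, -0.0573, 0.0758]
tool_rot: [3.139, 0.0, 1.469]
contact_force: [-1.1, -0.1, 0.1]
opening: 0.0695
delta [ 0.051 -0.003  0.011] len mm 1.3 roll 0.009 q6 -0.17 F [-1.1 -0.1  0.1] t 2.9167 open 0.0695
```

```bash
python3 -m crank '{"claw":[0,0,0,0,0,0,0,0],"delta_pos":[[0,0,0],[0,0,0],[0,0,0],[0,0,0],[0,0,0],[0,0,0],[0,0,0],[0,0,0]],"roll":[0,0,0,0,0,0,0,0]}' 20; python3 - <<'E'
from h import *
c=robot.read_camera('top');cv2.imwrite('pics/t2.png',cv2.resize(c['color'][70:210,225:390],None,fx=4.5,fy=4.2,interpolation=cv2.INTER_CUBIC))
E
```

```text
time: 3.58
tool_pos: [0.4862, -0.0572, 0.0746]
tool_rot: [-3.142, -0.0, 1.469]
contact_force: [0.7, -0.9, -0.2]
opening: 0.0167
```

View pics/t2.png

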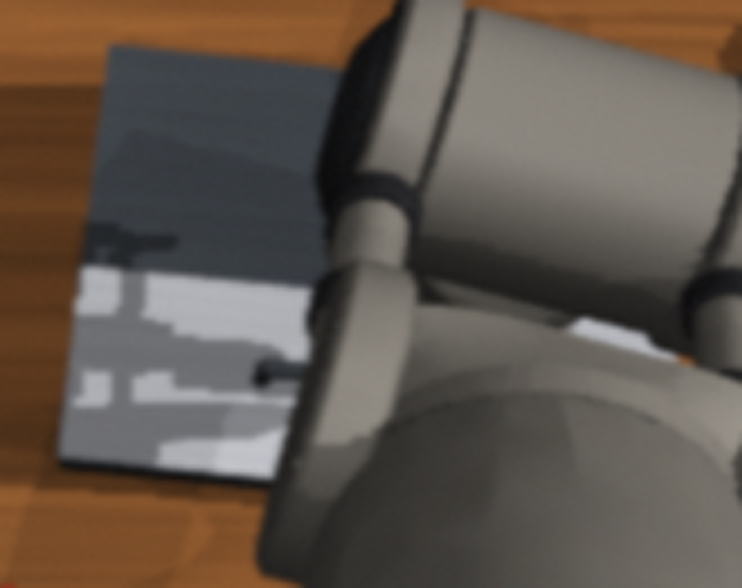

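The top view shows the cover unmoved on the box, with the arm over the handle. The fingers are still closing, so I'll wait for the grip to finish and then slide.

```bash
python3 -m crank '{"claw":[0,0,0,0,0,0,0,0],"delta_pos":[[0,0,0],[0,0,0],[0,0,0],[0,0.1,0],[0,0.3,0],[0,0.6,0],[0,0.9,0],[0,1.2,0]],"roll":[0,0,0,0,0,0,0,0]}' 25; python3 go.py .5931 -.0688 .0755 84.1
```

```text
time: 4.3
tool_pos: [0.5172, -0.0604, 0.0747]
tool_rot: [3.141, -0.0, 1.469]
contact_force: [-0.4, -0.9, -0.0]
opening: 0.0004
delta [-0.024  3.056 -0.03 ] len mm 76.4 roll 0.007 q6 -0.16 F [-0.4 -0.9 -0. ] t 4.3 open 0.0004
```

The opening reads 0, so the fingers closed on nothing. I'll look.

```bash
python3 - <<'E'
from h import *
s=robot.observe();c=wristcam(s,robot.read_camera('wrist'));cv2.imwrite('pics/w3.png',c['color'])
c=robot.read_camera('scene');cv2.imwrite('pics/s3.png',cv2.resize(c['color'][120:340,120:360],None,fx=2.5,fy=2.5,interpolation=cv2.INTER_CUBIC))
E
```

```text
(no output)
```

View pics/w3.png

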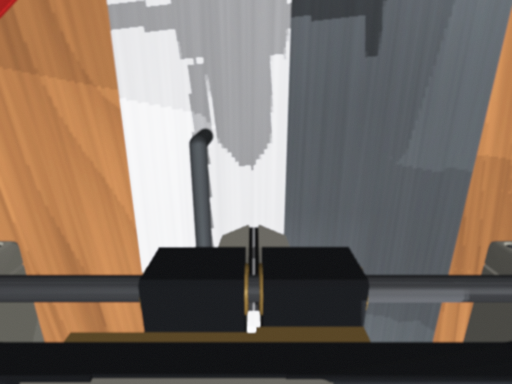

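View pics/s3.png

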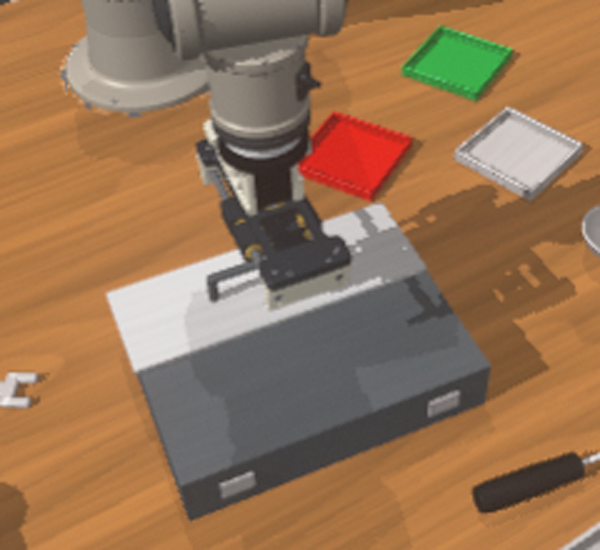

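The wrist view shows the fingers shut at column 253, behind the handle at column 201. They missed or slipped off. I'll triangulate the handle height and check whether the cover moved.

```bash
python3 - <<'E'
from h import *
np.set_printoptions(precision=4,suppress=True)
s=robot.observe();c=wristcam(s,robot.read_camera('wrist'))
print(s['tool_pos'],c['fx'],c['hand_eye'])
for z in (.06,.08,.093): print(z,toplane(c,[(202,135),(200,180),(204,240)],z))
# cover edges front/rear at .065: 
print('edges .065',toplane(c,[(108,0),(290,0),(142,240),(287,200)],.065))
R=cv2.Rodrigues(c['rvec'])[0];print('wcam',-R.T@c['tvec'])
t=robot.read_camera('top');R=cv2.Rodrigues(t['rvec'])[0];print('tcam',-R.T@t['tvec']);cv2.imwrite('pics/t3.png',cv2.resize(t['color'][70:210,225:390],None,fx=4.5,fy=4.2,interpolation=cv2.INTER_CUBIC))
E
```

```text
[ 0.5176 -0.0606  0.0746] 306.5101936286379 [[-0.0006 -0.9509 -0.3096  0.0853]
 [ 1.     -0.0009  0.0006  0.0014]
 [-0.0009 -0.3096  0.9509 -0.183 ]
 [ 0.      0.      0.      1.    ]]
0.06 [[ 0.4921 -0.0015  0.06  ]
 [ 0.4861 -0.0312  0.06  ]
 [ 0.4819 -0.076   0.06  ]]
0.08 [[ 0.4957  0.0011  0.08  ]
 [ 0.4903 -0.0256  0.08  ]
 [ 0.4866 -0.0658  0.08  ]]
0.093 [[ 0.498   0.0028  0.093 ]
 [ 0.493  -0.0219  0.093 ]
 [ 0.4895 -0.0593  0.093 ]]
edges .065 [[ 0.4529  0.0778  0.065 ]
 [ 0.5527  0.0676  0.065 ]
 [ 0.44   -0.069   0.065 ]
 [ 0.543  -0.0497  0.065 ]]
wcam [0.5274 0.0242 0.2576]
tcam [0.3111 0.0811 0.9298]
```

View pics/t3.png

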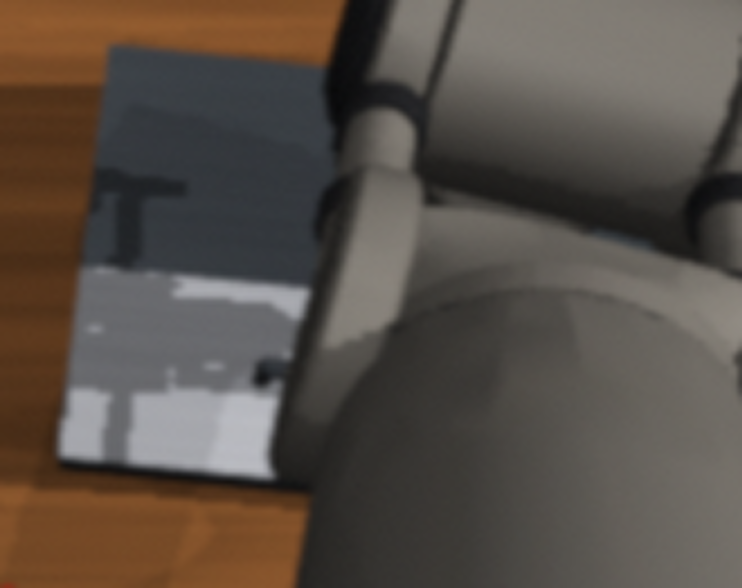

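The cover has not moved: its edges sit at the same pixels in the top view. I'll raise, open, re-straddle the handle, and this time step through the closing to see what happens.

```bash
python3 go.py .488 -.057 .125 84.2;  python3 -m crank '{"claw":[0,0,0,0.2,0.5,0.5,0.5,0.5],"delta_pos":[[0,0,-0.7],[0,0,-1.4],[0,0,-2],[0,-0.4,-2],[0,-0.9,-2],[0,-1.18,-2],[0,-1.18,-2],[0,-1.18,-2]],"roll":[0,0,0,0,0,0,0,0]}' 25; python3 go.py .488 -.0567 .0755 84.2
python3 - <<'E'
from h import *
s=robot.observe();c=wristcam(s,robot.read_camera('wrist'));cv2.imwrite('pics/w4.png',c['color'])
E
```

```text
delta [ 0.016 -1.131 -2.024] len mm 58.0 roll -0.009 q6 -0.16 F [ 0.6  0.3 -0.7] t 4.5 open 0.0008
time: 5.17
tool_pos: [0.4866, -0.0573, 0.1247]
tool_rot: [3.141, -0.0, 1.468]
contact_force: [-0.1, -0.6, 0.4]
opening: 0.0292
delta [0.029 0.052 1.97 ] len mm 49.3 roll -0.012 q6 -0.17 F [-0.1 -0.6  0.4] t 5.1667 open 0.0292
```

View pics/w4.png

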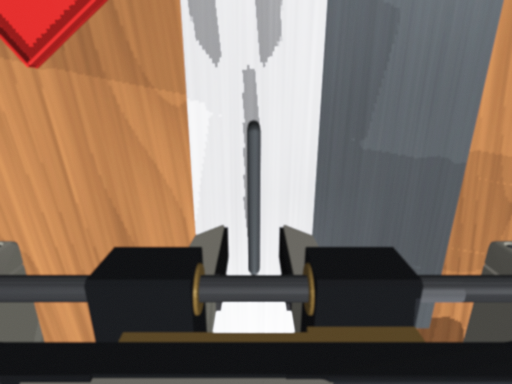

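The wrist view shows the handle at column 253, rows 120–275, centred between the fingers at 228 and 280. I'll descend and begin closing.

```bash
python3 -m crank '{"claw":[0.4,0.4,0.4,0.4,0.4,0.3,0.22,0.22],"delta_pos":[[0.03,0.05,0.5],[0.03,0.05,1],[0.03,0.05,1.5],[0.03,0.05,1.97],[0.03,0.05,1.97],[0.03,0.05,1.97],[0.03,0.05,1.97],[0.03,0.05,1.97]],"roll":[0,0,0,0,0,0,0,0]}' 25
python3 - <<'E'
from h import *
s=robot.observe();c=wristcam(s,robot.read_camera('wrist'));cv2.imwrite('pics/w5.png',c['color'])
c=robot.read_camera('scene');cv2.imwrite('pics/s5.png',cv2.resize(c['color'][180:290,170:300],None,fx=5,fy=5,interpolation=cv2.INTER_CUBIC))
E
```

```text
time: 5.88
tool_pos: [0.4887, -0.0568, 0.0761]
tool_rot: [3.14, 0.0, 1.469]
contact_force: [1.0, 0.6, 0.1]
opening: 0.0224
```

View pics/w5.png

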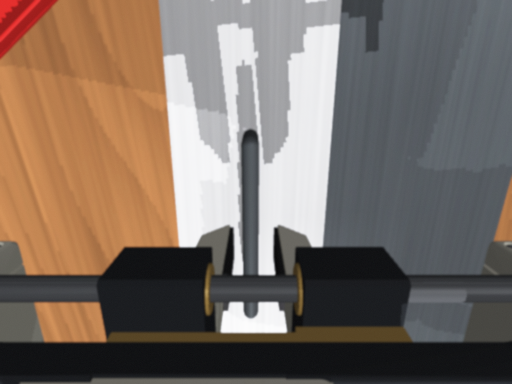

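View pics/s5.png

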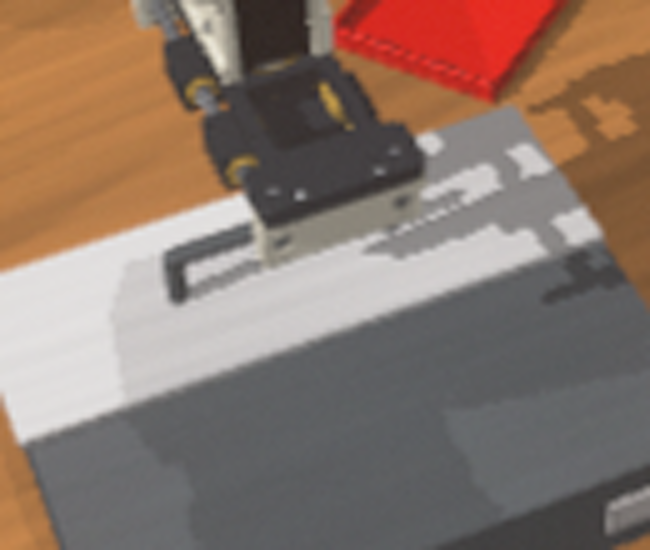

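In the wrist view the fingers at columns 233 and 275 straddle the bar at column 250. I'll close without moving.

```bash
python3 -m crank '{"claw":[0.15,0.1,0.06,0.06,0.06,0.06,0.06,0.06],"delta_pos":[[0,0,0],[0,0,0],[0,0,0],[0,0,0],[0,0,0],[0,0,0],[0,0,0],[0,0,0]],"roll":[0,0,0,0,0,0,0,0]}' 25
python3 - <<'E'
from h import *
s=robot.observe();c=wristcam(s,robot.read_camera('wrist'));cv2.imwrite('pics/w6.png',c['color'])
print(s['opening'],s['contact_force'],s['torque'])
E
```

```text
time: 6.65
tool_pos: [0.488, -0.0567, 0.0754]
tool_rot: [3.142, -0.0, 1.469]
contact_force: [-0.6, -0.1, 1.5]
opening: 0.0057
0.005665154797846085 [-0.59227556 -0.08214461  1.53201038] [-0.12879987  0.07459456  0.0140774 ]
```

View pics/w6.png

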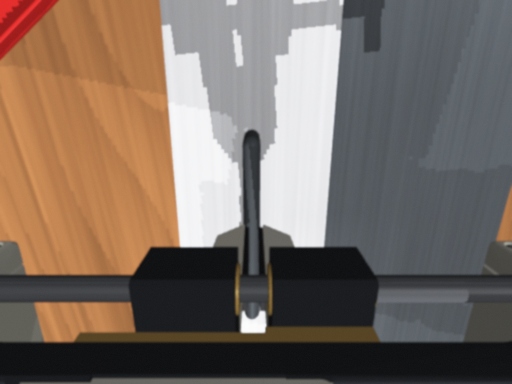

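```bash
python3 - <<'E'
import cv2
a=cv2.imread('pics/w6.png');cv2.imwrite('pics/w6z.png',cv2.resize(a[200:340,180:330],None,fx=5,fy=4.2,interpolation=cv2.INTER_CUBIC))
a=cv2.imread('pics/w3.png');cv2.imwrite('pics/w3z.png',cv2.resize(a[200:340,180:330],None,fx=5,fy=4.2,interpolation=cv2.INTER_CUBIC))
E
```

```text
(no output)
```

View pics/w6z.png

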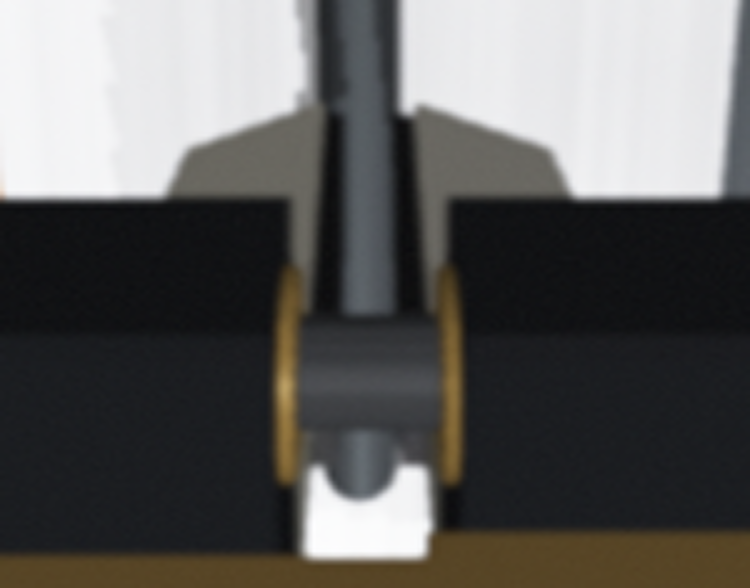

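View pics/w3z.png

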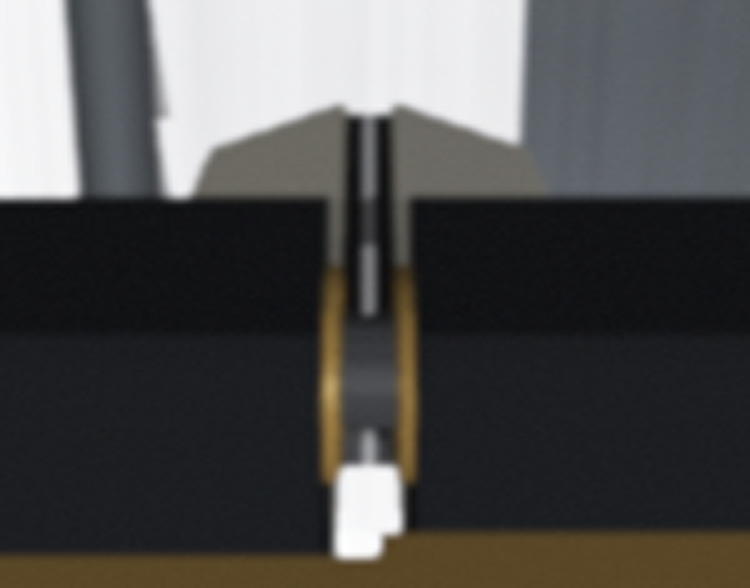

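The zoom shows the pads squeezing the bar at a reading of 5.7 mm, which is also what I commanded. I'll command fully shut without moving, to see if the fingers stop on the bar.

```bash
python3 -m crank '{"claw":[0,0,0,0,0,0,0,0],"delta_pos":[[0,0,0],[0,0,0],[0,0,0],[0,0,0],[0,0,0],[0,0,0],[0,0,0],[0,0,0]],"roll":[0,0,0,0,0,0,0,0]}' 25
python3 - <<'E'
from h import *
s=robot.observe();c=wristcam(s,robot.read_camera('wrist'));a=c['color'];cv2.imwrite('pics/w7.png',cv2.resize(a[200:340,180:330],None,fx=5,fy=4.2,interpolation=cv2.INTER_CUBIC))
print(s['opening'],s['contact_force'],s['torque'])
E
```

```text
time: 7.37
tool_pos: [0.488, -0.0567, 0.0754]
tool_rot: [3.142, -0.0, 1.468]
contact_force: [0.4, -0.6, -0.2]
opening: 0.0005
0.0005237364207882269 [ 0.38693767 -0.64455432 -0.1849098 ] [-0.10023223  0.03331951 -0.00684939]
```

View pics/w7.png

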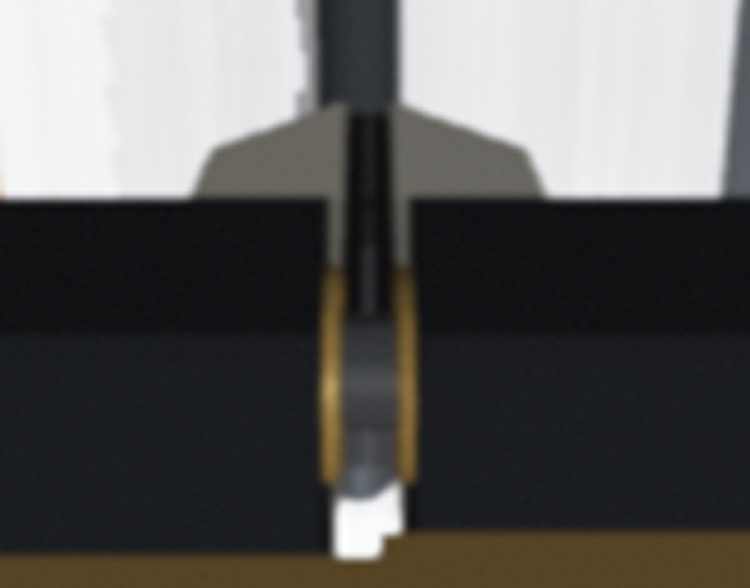

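The fingers close fully over the bar's location, as if the bar lay below the tips. I'll check the heights with an overlay in the scene camera.

```bash
python3 - <<'E'
from h import *
s=robot.observe();c=robot.read_camera('scene');a=c['color']
x0,y0,f=170,180,5
b=cv2.resize(a[180:290,170:300],None,fx=f,fy=f,interpolation=cv2.INTER_CUBIC)
def m(P,col):
    u=(proj(c,P)[0]-[x0,y0]+.5)*f; cv2.drawMarker(b,tuple(int(round(v)) for v in u),col,0,14,2); print(P,u.round())
t=s['tool_pos']
m(t,(0,0,255)); m(t+[0,0,.019],(0,255,255))
for e in [(.4891,-.0001),(.479,-.1114)]:
    m((*e,.093),(255,0,255)); m((*e,.065),(0,255,0))
for e in [(.5518,.0858),(.5214,-.2111),(.449,.0961)]: m((*e,.065),(255,0,0))
cv2.imwrite('pics/s7.png',b)
E
```

```text
[ 0.48801282 -0.05666456  0.07539916] [283. 250.]
[ 0.48801282 -0.05666456  0.09439916] [280. 224.]
(0.4891, -0.0001, 0.093) [384. 183.]
(0.4891, -0.0001, 0.065) [386. 221.]
(0.479, -0.1114, 0.093) [169. 257.]
(0.479, -0.1114, 0.065) [175. 296.]
(0.5518, 0.0858, 0.065) [599. 236.]
(0.5214, -0.2111, 0.065) [ 14. 444.]
(0.449, 0.0961, 0.065) [508. 104.]
```

View pics/s7.png

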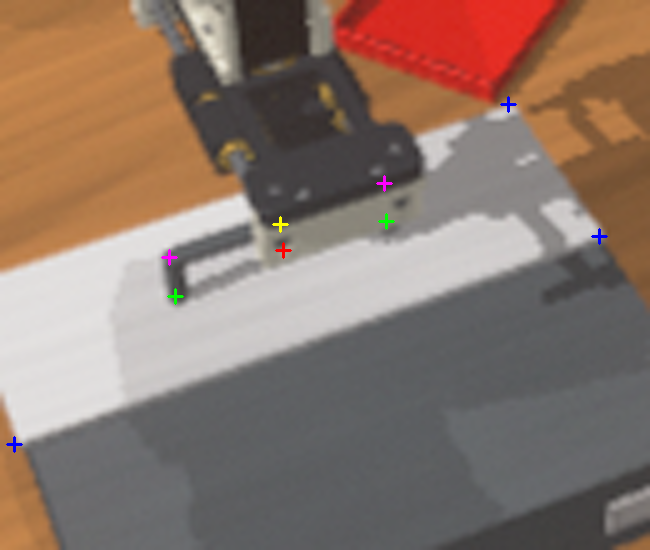

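The reported positions agree with the images. But the opening in the first wrist view (92 mm spans 160 px) puts the visible fingertips about 22 mm behind the nominal TCP. So the tips are closing just above the bar. I'll open and descend slowly, watching the force.

```bash
python3 -m crank '{"claw":[0.4,0.4,0.4,0.4,0.4,0.4,0.4,0.4],"delta_pos":[[0,0,0],[0,0,0],[0,0,0],[0,0,0],[0,0,0],[0,0,0.12],[0,0,0.24],[0,0,0.36]],"roll":[0,0,0,0,0,0,0,0]}' 25
python3 - <<'E'
from h import *
s=robot.observe();c=wristcam(s,robot.read_camera('wrist'));cv2.imwrite('pics/w8.png',c['color'])
print(s['tool_pos'],s['contact_force'])
E
```

```text
time: 8.13
tool_pos: [0.4879, -0.0566, 0.066]
tool_rot: [-3.141, -0.0, 1.469]
contact_force: [-0.2, 0.6, 0.5]
opening: 0.0364
[ 0.48793848 -0.05661273  0.0660415 ] [-0.21726345  0.56213187  0.53123529]
```

View pics/w8.png

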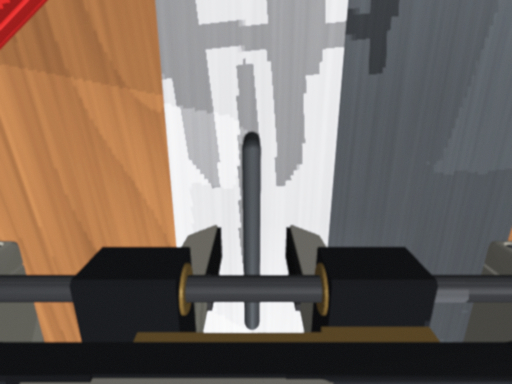

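The wrist view shows the bar at column 252, between fingertips at 221 and 286. Their shadows are still well clear of the tips and the force is zero. I'll continue down.

```bash
python3 -m crank '{"claw":[0.4,0.4,0.4,0.4,0.3,0.2,0.15,0.1],"delta_pos":[[0,0,0.1],[0,0,0.2],[0,0,0.3],[0,0,0.38],[0,0,0.38],[0,0,0.38],[0,0,0.38],[0,0,0.38]],"roll":[0,0,0,0,0,0,0,0]}' 25
python3 -m crank '{"claw":[0.05,0,0,0,0,0,0,0],"delta_pos":[[0,0,0],[0,0,0],[0,0,0],[0,0,0],[0,0,0],[0,0,0],[0,0,0],[0,0,0]],"roll":[0,0,0,0,0,0,0,0]}' 25
python3 - <<'E'
from h import *
s=robot.observe();c=wristcam(s,robot.read_camera('wrist'));cv2.imwrite('pics/w9.png',c['color'])
E
```

```text
time: 8.85
tool_pos: [0.4881, -0.0567, 0.057]
tool_rot: [3.141, -0.0, 1.469]
contact_force: [0.4, 0.2, 0.4]
opening: 0.0146
time: 9.52
tool_pos: [0.4878, -0.0566, 0.057]
tool_rot: [-3.141, -0.0, 1.469]
contact_force: [-3.5, -0.5, 4.2]
opening: 0.0094
```

View pics/w9.png

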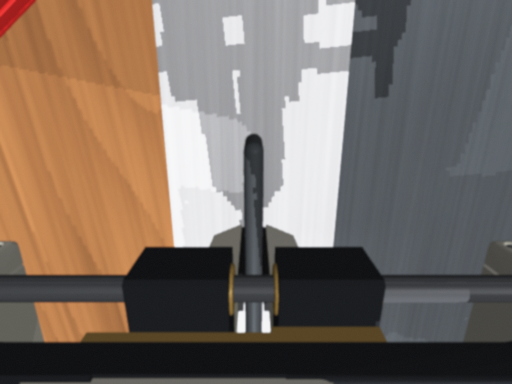

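The opening holds at 9.4 mm, so the bar is gripped. Now I'll slide along the box +x.

```bash
python3 -m crank '{"claw":[0,0,0,0,0,0,0,0],"delta_pos":[[0,0.15,0],[0,0.4,0],[0,0.7,0],[0,1,0],[0,1.3,0],[0,1.6,0],[0,1.9,0],[0,2.1,0]],"roll":[0,0,0,0,0,0,0,0]}' 30;python3 -m crank '{"claw":[0,0,0,0,0,0,0,0],"delta_pos":[[0,0.2,0],[0,0.5,0],[0,0.8,0],[-0.02,1.1,0],[-0.02,1.4,0],[-0.03,1.7,0],[-0.03,2,0],[-0.03,2.16,0]],"roll":[0,0,0,0,0,0,0,0]}' 30
python3 - <<'E'
from h import *
s=robot.observe();c=wristcam(s,robot.read_camera('wrist'));cv2.imwrite('pics/w10.png',c['color'])
c=robot.read_camera('scene');cv2.imwrite('pics/s10.png',cv2.resize(c['color'][120:340,120:360],None,fx=2.5,fy=2.5,interpolation=cv2.INTER_CUBIC))
E
```

```text
time: 10.23
tool_pos: [0.5397, -0.0618, 0.0569]
tool_rot: [-3.139, -0.0, 1.469]
contact_force: [-7.7, 1.2, 8.0]
opening: 0.0095
time: 10.9
tool_pos: [0.5937, -0.0682, 0.057]
tool_rot: [-3.14, -0.0, 1.469]
contact_force: [-8.3, 1.5, 7.9]
opening: 0.0092
```

View pics/w10.png

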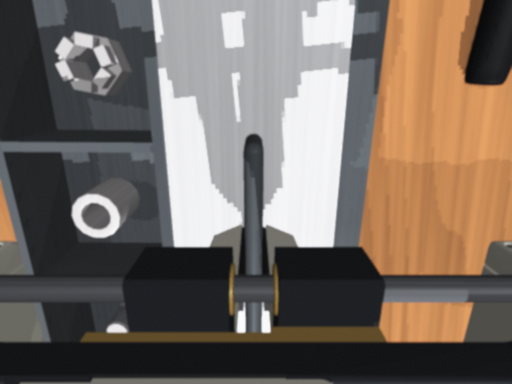

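View pics/s10.png

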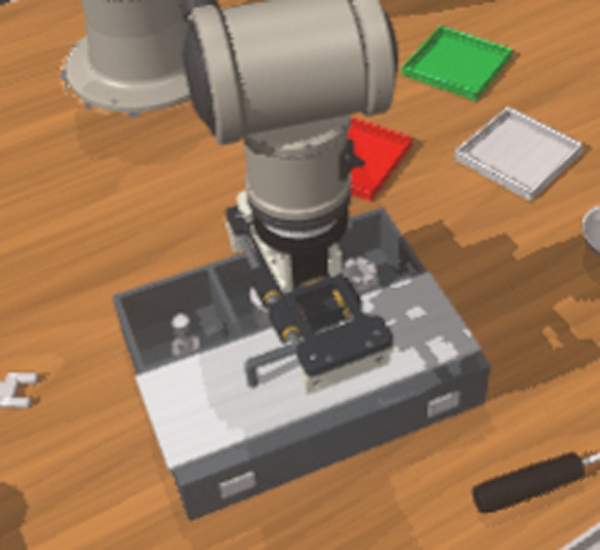

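The wrist and scene views show all three pockets open. The castellated nut is in the left (+y) pocket (wrist 90,65), the bush is in the middle (100,210), and a thin post, the bolt, is in the right (−y) pocket (scene 180,325). I'll release and lift straight up.

```bash
python3 -m crank '{"claw":[0.4,0.4,0.4,0.4,0.4,0.4,0.4,0.4],"delta_pos":[[0,0,0],[0,0,0],[0,0,0],[0,0,0],[0,0,0],[0,0,-0.2],[0,0,-0.5],[0,0,-0.9]],"roll":[0,0,0,0,0,0,0,0]}' ;python3 -m crank '{"claw":[0.4,0.4,1,1,1,1,1,1],"delta_pos":[[0,0,-0.6],[0,0,-1.4],[0,0,-2.4],[0,0,-3.4],[0,0,-4],[0,0,-4.5],[0,0,-4.7],[0,0,-4.7]],"roll":[0,0,0,0,1,2,3,4]}'
python3 go.py .4759 -.1502 .2 -6.2
```

```text
time: 11.67
tool_pos: [0.5936, -0.0682, 0.0798]
tool_rot: [-3.141, -0.0, 1.468]
contact_force: [0.8, 0.5, -0.1]
opening: 0.037
time: 12.33
tool_pos: [0.5949, -0.0685, 0.2002]
tool_rot: [3.137, -0.001, 1.045]
contact_force: [0.5, -0.8, -0.4]
opening: 0.0721
delta [-5.217 -2.473 -0.01 ] len mm 144.3 roll 11.008 q6 0.28 F [ 0.5 -0.8 -0.4] t 12.3333 open 0.0721
```

```bash
python3 -m crank '{"claw":[1,1,1,1,1,1,1,1],"delta_pos":[[-0.5,-0.24,0],[-1.3,-0.62,0],[-2.2,-1.04,0],[-3.1,-1.47,0],[-4,-1.9,0],[-4.8,-2.28,0],[-5.2,-2.47,0],[-5.2,-2.47,0]],"roll":[1,2.1,3.2,4.3,5.4,6.5,7.6,8.7]}'; python3 -m crank '{"claw":[1,1,1,1,1,1,1,1],"delta_pos":[[0,0,0],[0,0,0],[0,0,0],[0,0,0],[0,0,0],[0,0,0],[0,0,0],[0,0,0]],"roll":[1,2,2.3,2.3,2.3,2.3,2.3,2.3]}'
python3 - <<'E'
from h import *
s=robot.observe();c=wristcam(s,robot.read_camera('wrist'));cv2.imwrite('pics/w11.png',c['color']);print(s['tool_pos'],s['tool_rot'],s['opening'],c['cx'],c['cy'],c['k1'],c['fy'])
t=robot.read_camera('top');cv2.imwrite('pics/t11.png',cv2.resize(t['color'][70:210,225:390],None,fx=4.5,fy=4.2,interpolation=cv2.INTER_CUBIC))
c=robot.read_camera('scene');cv2.imwrite('pics/s11.png',cv2.resize(c['color'][180:340,130:330],None,fx=4,fy=3.7,interpolation=cv2.INTER_CUBIC))
E
```

```text
time: 13.0
tool_pos: [0.4741, -0.1516, 0.1984]
tool_rot: [3.14, -0.001, 0.131]
contact_force: [1.2, 0.2, -0.0]
opening: 0.0918
time: 13.67
tool_pos: [0.4756, -0.1503, 0.197]
tool_rot: [-3.142, -0.0, -0.102]
contact_force: [0.4, -0.3, 0.2]
opening: 0.0921
[ 0.47563109 -0.15026472  0.19704957] [-3.14156476e+00 -1.97324716e-04 -1.01662211e-01] 0.09214915745594195 253.26852245804292 187.06069552068442 -0.0001242093277662312 306.5101936286379
```

View pics/w11.png

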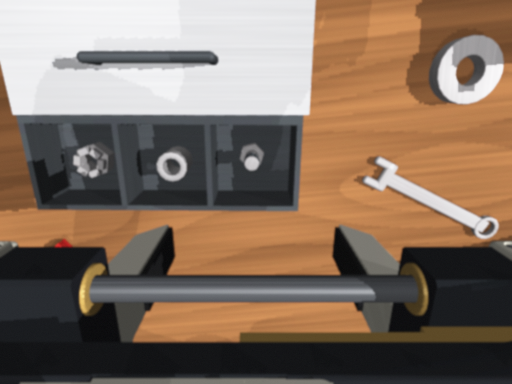

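View pics/t11.png

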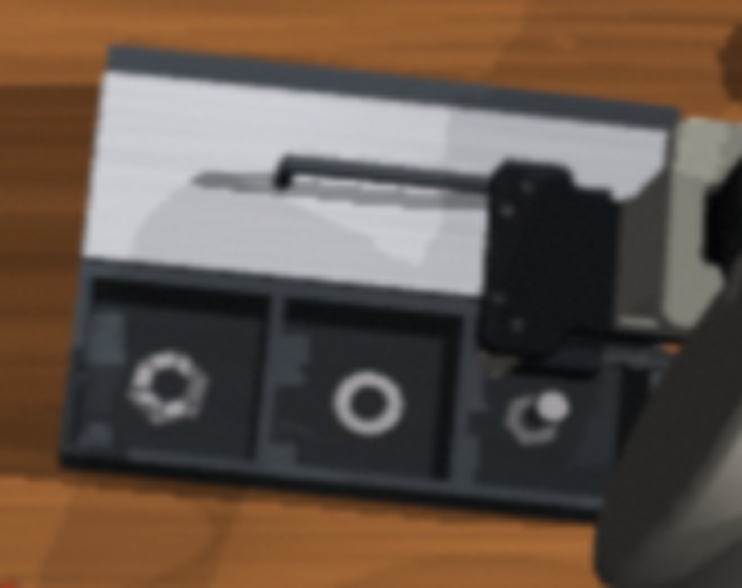

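View pics/s11.png

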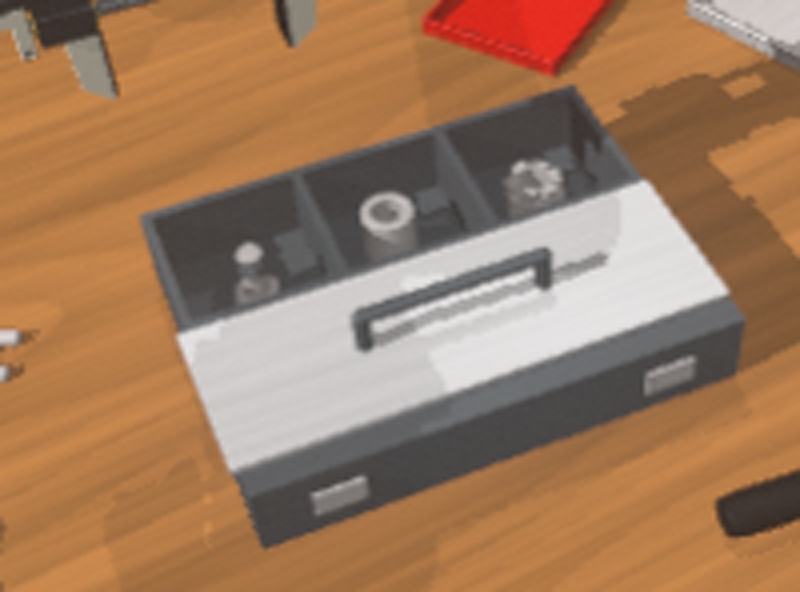

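All three views agree that the bolt is in the right (−y) pocket:
- **Wrist view:** shank top at (251,163), head around (252,154).
- **Top zoom:** shank top at (554,406), head at (533,418).
- **Scene zoom:** fingertips at about (97,93) and (295,45).

Next I'll compute the bolt position and the true fingertip height.

```bash
python3 - <<'E'
from h import *
from scipy.optimize import least_squares
np.set_printoptions(precision=4,suppress=True)
s=robot.observe();w=wristcam(s,robot.read_camera('wrist'));t=robot.read_camera('top');c=robot.read_camera('scene')
o=lambda z,fx,fy,x0,y0:np.array([[(z[0]+.5)/fx-.5+x0,(z[1]+.5)/fy-.5+y0]])
print('wrist shank top',toplane(w,[(250.5,163)],.055),'head',toplane(w,[(252,153)],.015))
print('top shank',toplane(t,o((554,406),4.5,4.2,225,70),.055),'head',toplane(t,o((533,418),4.5,4.2,225,70),.015))
print('scene shank top',toplane(c,o((249,254),4,3.7,130,180),.055))
X=np.array([.9942,-.1081]);Y=np.array([.1081,.9942]);b=np.array([.5479,-.0615])
print('pocket ctr',b-.062*X-.096*Y)
# wrist pocket check: right pocket inner corners rim
print('box rim outer (wrist) ',toplane(w,[(303,115),(298,211),(38,209)],.06), 'expected rightfront', b-.113*X-.147*Y, 'leftfront',b-.113*X+.147*Y)
# fingertip triangulation: finger at tool y +-.046, unknown tool z (-d)
from scipy.spatial.transform import Rotation as Ro
R=Ro.from_euler('xyz',s['tool_rot']).as_matrix()
for d in (0,.02,.025,.03):
    P=[s['tool_pos']+R@np.array([0,sg*.046,-d]) for sg in(1,-1)]
    u=proj(c,P); v=(u-[130,180]+.5)*[4,3.7]; print(d,'scene zoom',v.ravel().round(),'wrist',proj(w,P).ravel().round())
E
python3 - <<'E'
import cv2
a=cv2.imread('pics/w11.png');cv2.imwrite('pics/w11z.png',cv2.resize(a[100:300,90:400],None,fx=2.5,fy=2.5,interpolation=cv2.INTER_CUBIC))
E
```

```text
wrist shank top [[ 0.4837 -0.147   0.055 ]] head [[ 0.4862 -0.1487  0.015 ]]
top shank [[ 0.4801 -0.1496  0.055 ]] head [[ 0.481  -0.1488  0.015 ]]
scene shank top [[ 0.4828 -0.1474  0.055 ]]
pocket ctr [ 0.4759 -0.1502]
box rim outer (wrist)  [[ 0.5293 -0.2057  0.06  ]
 [ 0.4243 -0.1946  0.06  ]
 [ 0.4565  0.0963  0.06  ]] expected rightfront [ 0.4197 -0.1954] leftfront [0.4514 0.0969]
0 scene zoom [122. 119. 287.  71.] wrist [325. 225. 184. 225.]
0.02 scene zoom [116.  94. 283.  47.] wrist [332. 240. 177. 240.]
0.025 scene zoom [114.  88. 282.  40.] wrist [334. 244. 175. 244.]
0.03 scene zoom [112.  82. 281.  34.] wrist [337. 248. 173. 248.]
```

View pics/w11z.png

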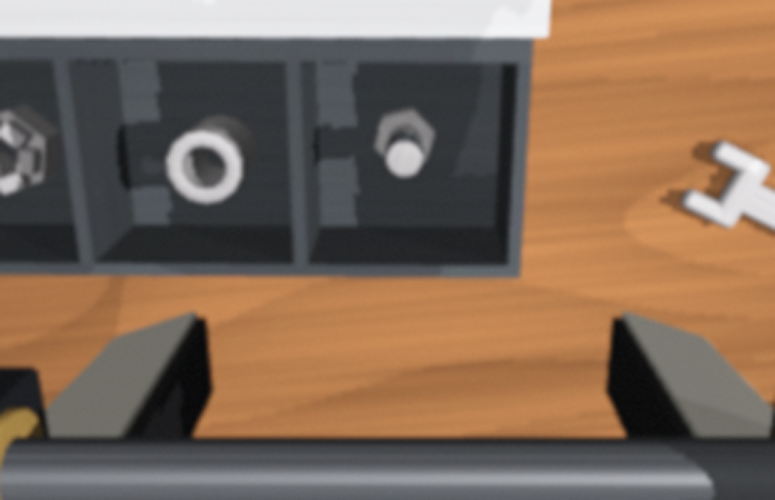

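The scene view fits tips 20 mm behind the nominal TCP, the wrist view fits 25 mm, and the bar contact test says at least 22.6 mm. I take 23 mm. The bolt is at about (0.4823, −0.148). I'll approach part way with a 37 mm opening and look again.

```bash
python3 go.py .4823 -.148 .085 -6.2;  python3 -m crank '{"claw":[0.4,0.4,0.4,0.4,0.4,0.4,0.4,0.4],"delta_pos":[[0.1,-0.02,0.4],[0.2,-0.07,1.2],[0.27,-0.12,2.2],[0.27,-0.12,3.2],[0.27,-0.12,3.9],[0.27,-0.12,4.3],[0.27,-0.12,4.48],[0.27,-0.12,4.48]],"roll":[0.06,0.06,0.06,0.06,0.06,0.06,0.06,0.06]}'
python3 go.py .4823 -.148 .085 -6.2
python3 - <<'E'
from h import *
s=robot.observe();c=wristcam(s,robot.read_camera('wrist'));a=c['color'];cv2.imwrite('pics/w12.png',cv2.resize(a[60:320,100:420],None,fx=2.3,fy=2.3,interpolation=cv2.INTER_CUBIC));cv2.imwrite('pics/w12r.png',a);print(s['tool_pos'],s['tool_rot'],s['opening'])
E
```

```text
delta [ 0.257 -0.119  4.474] len mm 112.1 roll 0.057 q6 1.21 F [ 0.1 -0.3  0.4] t 13.9667 open 0.092
time: 14.63
tool_pos: [0.4823, -0.1478, 0.084]
tool_rot: [-3.141, 0.002, -0.109]
contact_force: [-0.4, -0.4, 0.4]
opening: 0.043
delta [ 0.     0.008 -0.039] len mm 1.0 roll -0.005 q6 1.23 F [-0.4 -0.4  0.4] t 14.6333 open 0.043
[ 0.48231734 -0.14779329  0.08402943] [-3.14094908e+00  1.51343677e-03 -1.08694760e-01] 0.04300610551514491
```

View pics/w12.png

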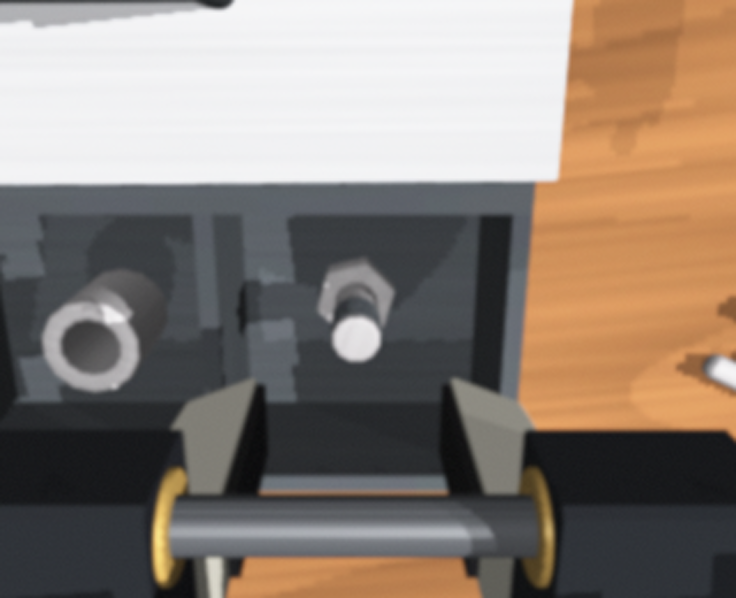

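The wrist zoom shows the shank top at (357,338), laterally between the fingertips at 265 and 442. I'll check the fore-aft offset in the tool frame.

```bash
python3 - <<'E'
from h import *
from scipy.spatial.transform import Rotation as Ro
s=robot.observe();w=wristcam(s,robot.read_camera('wrist'));R=Ro.from_euler('xyz',s['tool_rot']).as_matrix()
r=lambda u,v:((u+.5)/2.3-.5+100,(v+.5)/2.3-.5+60)
for u,z in ((r(357,338),.055),(r(355,290),.015)):
    P=toplane(w,[u],z)[0];print(P.round(4),'tool mm',(R.T@(P-s['tool_pos'])*1e3).round(1))
for u in ((242,400),(505,400),(470,480)): print(toplane(w,[r(*u)],.06)[0].round(4))
E
```

```text
[ 0.4841 -0.1486  0.055 ] tool mm [ 1.2  0.4 30. ]
[ 0.4877 -0.1484  0.015 ] tool mm [ 4.8 -0.2 70. ]
[ 0.4685 -0.1091  0.06  ]
[ 0.4592 -0.1945  0.06  ]
[ 0.4304 -0.1814  0.06  ]
```

```bash
python3 -m crank '{"claw":[0.37,0.37,0.37,0.37,0.37,0.37,0.37,0.37],"delta_pos":[[0.08,0.01,0.3],[0.08,0.01,0.7],[0.08,0.01,1.1],[0.08,0.01,1.5],[0.08,0.01,1.9],[0.08,0.01,2.2],[0.08,0.01,2.4],[0.08,0.01,2.5]],"roll":[0,0,0,0,0,0,0,0]}'
python3 - <<'E'
from h import *
s=robot.observe();c=wristcam(s,robot.read_camera('wrist'));a=c['color'];cv2.imwrite('pics/w13.png',cv2.resize(a[60:340,100:420],None,fx=2.1,fy=2.1,interpolation=cv2.INTER_CUBIC));print(s['tool_pos'],s['contact_force'],s['opening'])
E
```

```text
time: 15.4
tool_pos: [0.4841, -0.1482, 0.0213]
tool_rot: [-3.141, 0.001, -0.109]
contact_force: [-0.9, 0.3, -0.3]
opening: 0.0338
[ 0.48414521 -0.14822538  0.02130562] [-0.86256184  0.25362301 -0.3015233 ] 0.03376929394078031
```

View pics/w13.png

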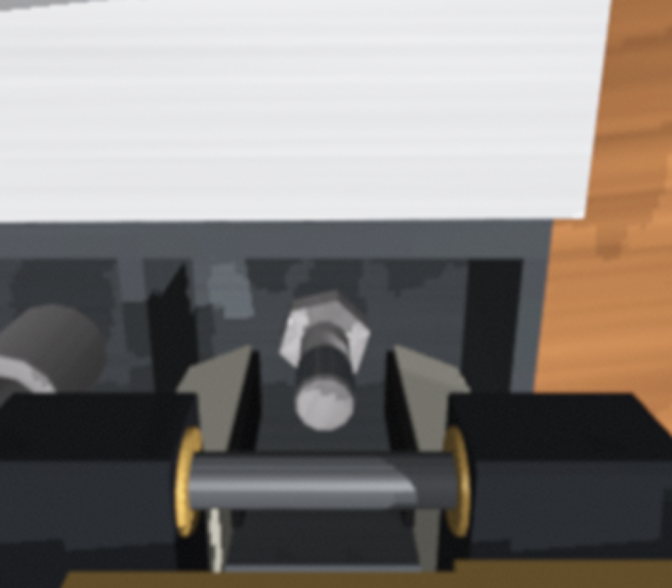

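The shank top, zoom (325,403), is centred between the fingers at 258 and 390, with no contact force. I'll go down another 18 mm and close.

```bash
python3 -m crank '{"claw":[0.37,0.37,0.37,0.37,0.3,0.22,0.15,0.1],"delta_pos":[[0,0,0.2],[0,0,0.45],[0,0,0.65],[0,0,0.73],[0,0,0.73],[0,0,0.73],[0,0,0.73],[0,0,0.73]],"roll":[0,0,0,0,0,0,0,0]}' 30
python3 -m crank '{"claw":[0.05,0,0,0,0,0,0,0],"delta_pos":[[0,0,0],[0,0,0],[0,0,0],[0,0,0],[0,0,0],[0,0,0],[0,0,0],[0,0,0]],"roll":[0,0,0,0,0,0,0,0]}' 30
python3 - <<'E'
from h import *
s=robot.observe();c=wristcam(s,robot.read_camera('wrist'));a=c['color'];cv2.imwrite('pics/w14.png',cv2.resize(a[60:340,100:420],None,fx=2.1,fy=2.1,interpolation=cv2.INTER_CUBIC));print(s['tool_pos'],s['contact_force'],s['opening'])
E
```

```text
time: 16.12
tool_pos: [0.4848, -0.1485, 0.0044]
tool_rot: [3.142, -0.0, -0.109]
contact_force: [-0.5, -0.5, -1.3]
opening: 0.0151
time: 16.78
tool_pos: [0.4847, -0.1485, 0.0043]
tool_rot: [3.142, -0.0, -0.109]
contact_force: [0.6, -0.4, 2.4]
opening: 0.0153
[ 0.48473214 -0.14851385  0.00430251] [ 0.63851709 -0.42602653  2.40597286] 0.015334304640139098
```

View pics/w14.png

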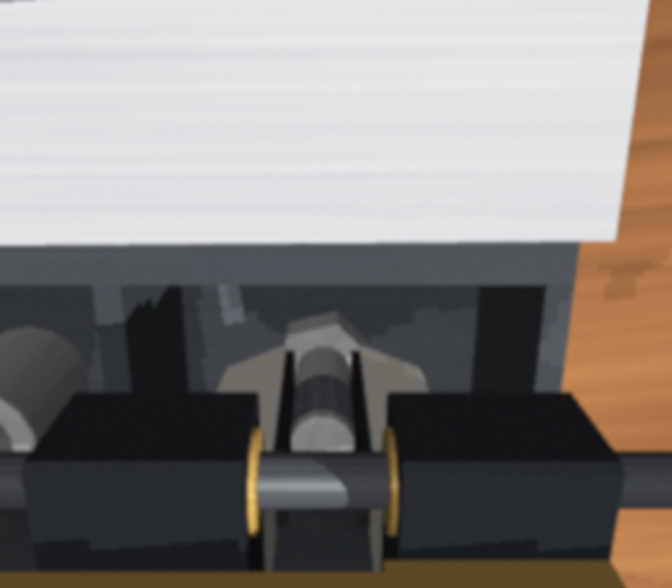

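The bolt is gripped, with the opening at 15.3 mm. I'll lift straight up.

```bash
python3 -m crank '{"claw":[0,0,0,0,0,0,0,0],"delta_pos":[[0,0,-0.2],[0,0,-0.7],[0,0,-1.5],[0,0,-2.5],[0,0,-3.5],[0,0,-4.5],[0,0,-5.3],[0,0,-5.8]],"roll":[0,0,0,0,0,0,0,0]}' 30; python3 go.py .414 .312 .15 -6.2
python3 - <<'E'
from h import *
s=robot.observe();c=wristcam(s,robot.read_camera('wrist'));a=c['color'];cv2.imwrite('pics/w15.png',cv2.resize(a[60:340,100:420],None,fx=2.1,fy=2.1,interpolation=cv2.INTER_CUBIC));
t=robot.read_camera('top');cv2.imwrite('pics/t15.png',t['color'])
E
```

```text
time: 17.5
tool_pos: [0.4851, -0.1487, 0.1516]
tool_rot: [3.141, -0.003, -0.109]
contact_force: [-0.3, 0.2, -1.9]
opening: 0.0158
delta [ -4.824 -18.01    0.036] len mm 466.1 roll -0.003 q6 1.23 F [-0.3  0.2 -1.9] t 17.5 open 0.0158
```

View pics/w15.png

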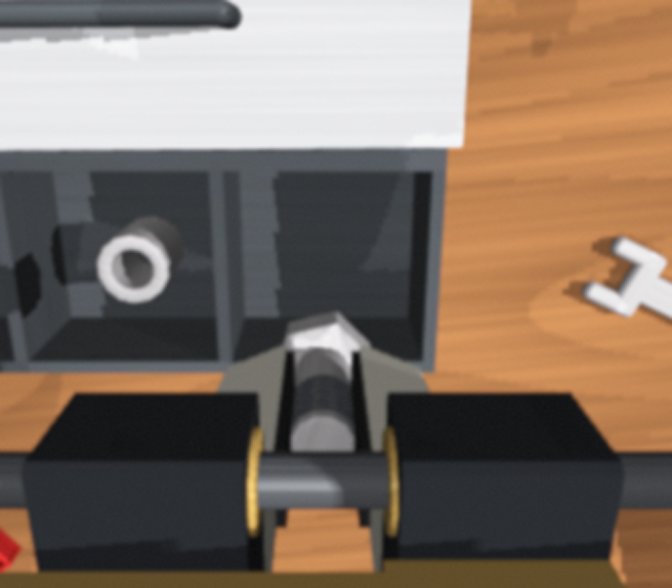

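The wrist view shows the bolt held upright between the fingers at zoom (322,400), with the pocket empty. I'll carry it to the tray.

```bash
python3 -m crank '{"claw":[0,0,0,0,0,0,0,0],"delta_pos":[[-0.13,-0.5,0],[-0.35,-1.3,0],[-0.64,-2.4,0],[-0.96,-3.6,0],[-1.29,-4.8,0],[-1.61,-6,0],[-1.93,-7.2,0],[-2.2,-8.2,0]],"roll":[0,0,0,0,0,0,0,0]}'; python3 -m crank '{"claw":[0,0,0,0,0,0,0,0],"delta_pos":[[-0.32,-1.2,0],[-0.64,-2.4,0],[-0.99,-3.7,0],[-1.34,-5,0],[-1.69,-6.3,0],[-2.01,-7.5,0],[-2.33,-8.7,0],[-2.5,-9.3,0]],"roll":[0,0,0,0,0,0,0,0]}'; python3 go.py .414 .312 .04 -6.2
python3 - <<'E'
from h import *
s=robot.observe();c=wristcam(s,robot.read_camera('wrist'));a=c['color'];cv2.imwrite('pics/w16.png',a);
t=robot.read_camera('scene');cv2.imwrite('pics/s16.png',cv2.resize(t['color'][60:260,230:430],None,fx=3,fy=3,interpolation=cv2.INTER_CUBIC))
E
```

```text
time: 18.27
tool_pos: [0.45, 0.0638, 0.1476]
tool_rot: [-3.141, 0.004, -0.108]
contact_force: [-0.1, -0.3, -0.8]
opening: 0.0153
time: 18.93
tool_pos: [0.4127, 0.3022, 0.1475]
tool_rot: [3.141, 0.003, -0.106]
contact_force: [-0.6, -0.5, -0.4]
opening: 0.0153
delta [ 0.021 -0.399  4.3  ] len mm 108.0 roll 0.017 q6 2.16 F [-0.6 -0.5 -0.4] t 18.9333 open 0.0153
```

View pics/w16.png

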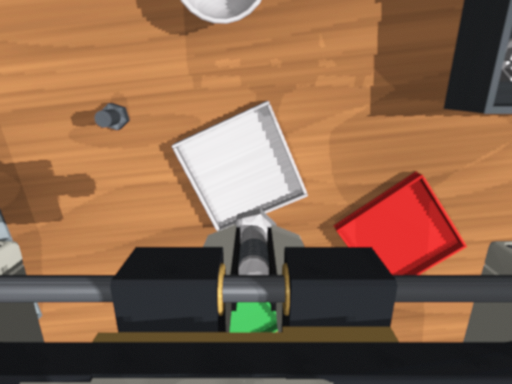

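View pics/s16.png

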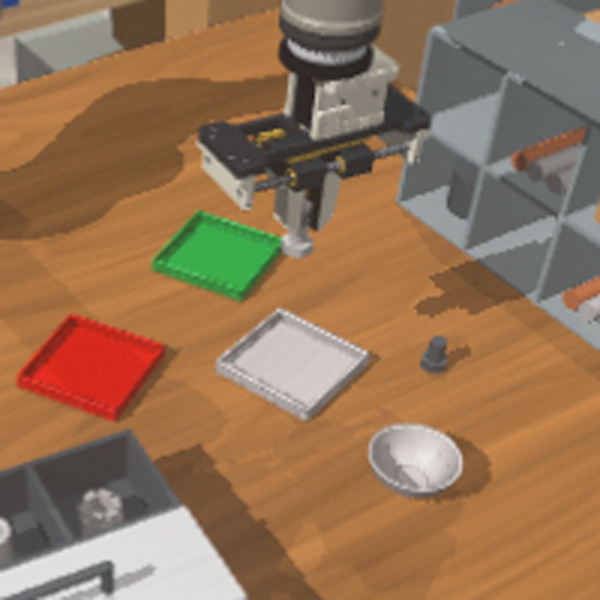

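The wrist view shows the bare tray with corners at (173,147), (267,102) and (306,193), and the bolt still held at (253,245). The dark loose bolt at (112,117) is a decoy. I'll check the tray centre from this view.

```bash
python3 - <<'E'
from h import *
s=robot.observe();w=wristcam(s,robot.read_camera('wrist'))
P=toplane(w,[(173,147),(267,102),(306,193)],.015);print(P.round(4),'ctr',((P[0]+P[2])/2).round(4))
E
python3 go.py .414 .312 .03 -6.2
```

```text
[[0.4483 0.3822 0.015 ]
 [0.483  0.2811 0.015 ]
 [0.3832 0.2476 0.015 ]] ctr [0.4158 0.3149 0.015 ]
delta [-0.015 -0.498  4.701] len mm 118.2 roll 0.023 q6 2.15 F [ 0.8  0.  -1. ] t 19.0833 open 0.0155
```

```bash
python3 -m crank '{"claw":[0,0,0,0,0,0,0,0],"delta_pos":[[0,-0.2,0.2],[0,-0.4,0.9],[0,-0.5,1.8],[0,-0.5,2.8],[0,-0.5,3.6],[0,-0.5,4.2],[0,-0.5,4.6],[0,-0.5,4.7]],"roll":[0,0,0,0,0,0,0,0]}' 30; python3 go.py .414 .313 .0025 -6.2
```

```text
time: 19.75
tool_pos: [0.4156, 0.3102, 0.0296]
tool_rot: [3.139, 0.003, -0.11]
contact_force: [0.1, -1.5, -0.6]
opening: 0.0153
delta [-0.072 -0.109  1.086] len mm 27.3 roll -0.018 q6 2.17 F [ 0.1 -1.5 -0.6] t 19.75 open 0.0153
```

```bash
python3 -m crank '{"claw":[0,0,0,0,0,0,0,0],"delta_pos":[[0,0,0.25],[0,0,0.5],[0,0,0.7],[0,0,0.85],[0,0,0.95],[0,0,1],[0,0,1],[0,0,1]],"roll":[0,0,0,0,0,0,0,0]}' 30; python3 go.py .414 .313 .0025 -6.2
```

```text
time: 20.42
tool_pos: [0.4167, 0.3118, 0.0069]
tool_rot: [-3.141, -0.0, -0.108]
contact_force: [-0.0, -0.2, -1.2]
opening: 0.0153
delta [-0.113 -0.037  0.175] len mm 5.3 roll -0.002 q6 2.17 F [-0.  -0.2 -1.2] t 20.4167 open 0.0153
```

```bash
python3 -m crank '{"claw":[0,0,0,0,0,0,0,0],"delta_pos":[[0,0,0.02],[0,0,0.04],[0,0,0.06],[0,0,0.08],[0,0,0.1],[0,0,0.12],[0,0,0.12],[0,0,0.12]],"roll":[0,0,0,0,0,0,0,0]}' 30
python3 - <<'E'
from h import *
F=[];Z=[]
for i in range(3): s=robot.observe();F.append(s['contact_force'][2]);robot.read_camera('top')
print(F,s['tool_pos'])
E
```

```text
time: 21.08
tool_pos: [0.4165, 0.3116, 0.0036]
tool_rot: [3.142, 0.0, -0.109]
contact_force: [0.6, -0.4, -1.3]
opening: 0.0152
[np.float64(-1.3476913104565127), np.float64(-0.7817483330043583), np.float64(-0.8181678405598442)] [0.41657496 0.31165588 0.00369587]
```

```bash
python3 -m crank '{"claw":[0,0,0,0,0,0,0,0],"delta_pos":[[0,0,0.01],[0,0,0.02],[0,0,0.03],[0,0,0.04],[0,0,0.05],[0,0,0.06],[0,0,0.06],[0,0,0.06]],"roll":[0,0,0,0,0,0,0,0]}' 30
python3 - <<'E'
from h import *
F=[]
for i in range(3): s=robot.observe();F.append(s['contact_force'][2]);robot.read_camera('top')
print(F,s['tool_pos'])
t=robot.read_camera('scene');cv2.imwrite('pics/s17.png',cv2.resize(t['color'][130:230,280:380],None,fx=6,fy=6,interpolation=cv2.INTER_CUBIC))
E
```

```text
time: 21.9
tool_pos: [0.4166, 0.3116, 0.0023]
tool_rot: [-3.141, -0.0, -0.109]
contact_force: [0.2, -0.8, 1.3]
opening: 0.0149
[np.float64(1.2897519215072777), np.float64(1.7378080609099822), np.float64(1.3051145527286476)] [0.41656957 0.3116254  0.00232402]
```

View pics/s17.png

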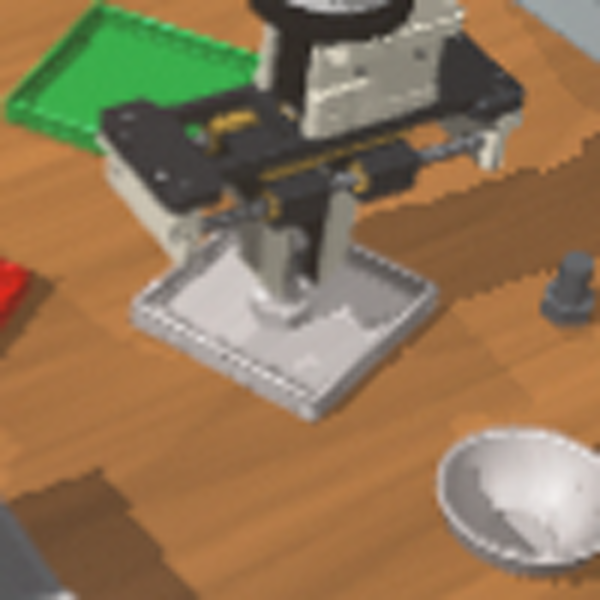

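The force went from −1 to +1.4 N, so the head is on the tray floor, and the scene view shows it there at zoom (282,300). I'll release gently.

```bash
python3 -m crank '{"claw":[0.12,0.15,0.18,0.22,0.28,0.35,0.42,0.45],"delta_pos":[[0,0,0],[0,0,0],[0,0,0],[0,0,0],[0,0,0],[0,0,0],[0,0,0],[0,0,0]],"roll":[0,0,0,0,0,0,0,0]}' 5
python3 - <<'E'
from h import *
s=robot.observe();c=robot.read_camera('wrist');cv2.imwrite('pics/w18.png',cv2.resize(c['color'][60:340,100:420],None,fx=2.1,fy=2.1,interpolation=cv2.INTER_CUBIC));print(s['opening'],s['contact_force'])
E
```

```text
time: 22.77
tool_pos: [0.4165, 0.3116, 0.0021]
tool_rot: [-3.142, 0.0, -0.109]
contact_force: [1.3, -0.7, -0.3]
opening: 0.0395
0.03945400987620793 [ 1.32398301 -0.67480632 -0.33902407]
```

View pics/w18.png

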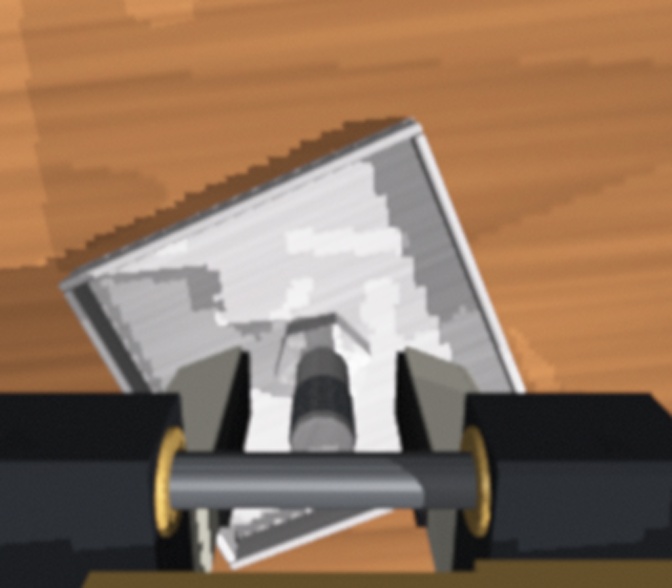

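The bolt stands free between the open fingers, with its shank top at zoom (322,435). I'll lift away.

```bash
python3 -m crank '{"claw":[0.45,0.45,0.45,0.45,0.45,0.45,0.45,0.45],"delta_pos":[[0,0,-0.1],[0,0,-0.4],[0,0,-0.9],[0,0,-1.6],[0,0,-2.6],[0,0,-3.8],[0,0,-5],[0,0,-5.6]],"roll":[0,0,0,0,0,0,0,0]}'; python3 -m crank '{"claw":[0.45,0.45,0.45,0.45,0.45,0.45,0.45,0.45],"delta_pos":[[-0.5,0,-0.3],[-1,0,-0.6],[-1.2,0,-0.8],[-1.2,0,-0.8],[-1.2,0,-0.8],[-1.2,0,-0.8],[-1.2,0,-0.8],[-1.2,0,-0.8]],"roll":[0,0,0,0,0,0,0,0]}'
python3 - <<'E'
from h import *
c=robot.read_camera('wrist');cv2.imwrite('pics/w19.png',c['color'])
t=robot.read_camera('scene');cv2.imwrite('pics/s19.png',cv2.resize(t['color'][120:350,150:410],None,fx=2.6,fy=2.6,interpolation=cv2.INTER_CUBIC))
t=robot.read_camera('top');cv2.imwrite('pics/t19.png',t['color'])
print(robot.observe()['qvel'])
E
```

```text
time: 23.48
tool_pos: [0.4178, 0.3124, 0.1465]
tool_rot: [-3.138, -0.005, -0.108]
contact_force: [0.7, 1.2, -0.2]
opening: 0.0409
time: 24.15
tool_pos: [0.3867, 0.3147, 0.1615]
tool_rot: [3.141, 0.001, -0.109]
contact_force: [-0.5, -0.7, -0.3]
opening: 0.0411
[ 0.00077869 -0.00236572 -0.00131262 -0.00053172  0.00101329 -0.00128392]
```

View pics/w19.png

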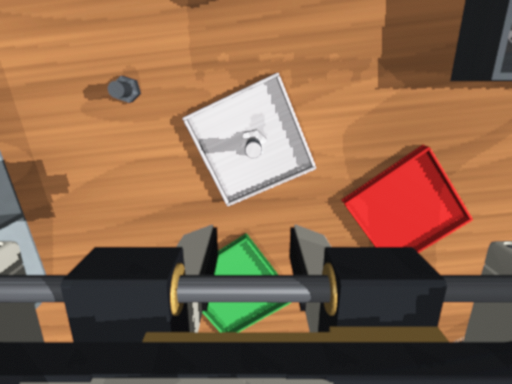

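View pics/s19.png

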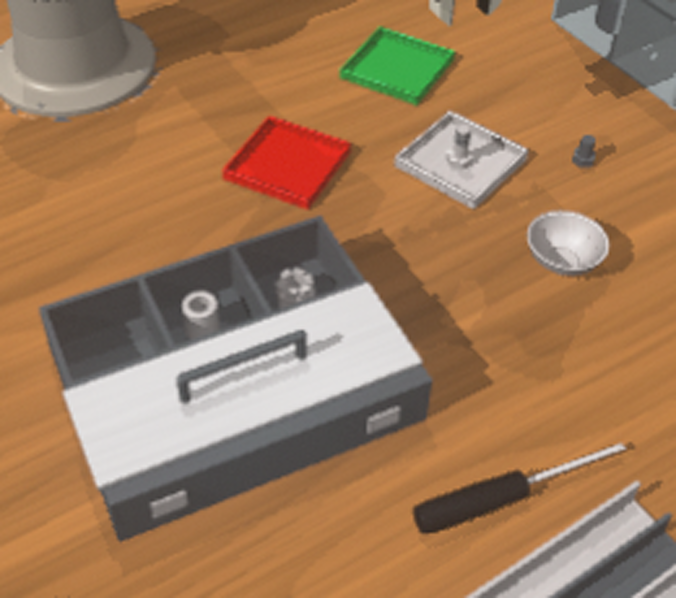

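View pics/t19.png

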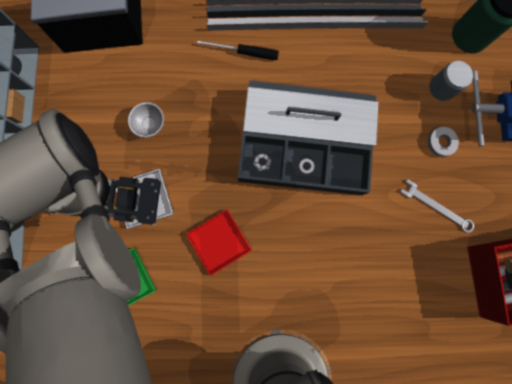

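The bolt stands upright in the tray (scene 460,145; wrist 252,148). The cover lies flat on the rear deck with all the pockets open. I'll check the cover position numerically before handing in.

```bash
python3 - <<'E'
import cv2
a=cv2.imread('pics/t19.png');cv2.imwrite('pics/t19z.png',cv2.resize(a[70:210,225:390],None,fx=4.5,fy=4.2,interpolation=cv2.INTER_CUBIC))
E
```

```text
(no output)
```

View pics/t19z.png

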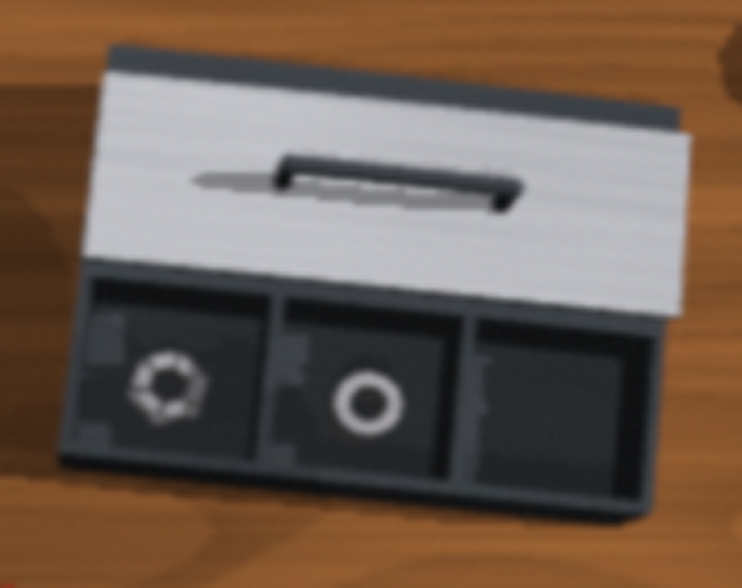

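```bash
python3 - <<'E'
from h import *
c=robot.read_camera('top')
z=np.float64([(105,72),(690,134),(682,316),(84,256)])
C=toplane(c,np.c_[(z[:,0]+.5)/4.5-.5+225,(z[:,1]+.5)/4.2-.5+70],.065)[:,:2]
X=np.array([.9942,-.1081]);Y=np.array([.1081,.9942]);b=np.array([.5479,-.0615])
d=C-b;print(((d@np.c_[X,Y])*1e3).round(1),(d.mean(0)@np.c_[X,Y]*1e3).round(1))
w=wristcam(robot.observe(),robot.read_camera('wrist'));print('bolt top',toplane(w,[(252.5,148)],.053).round(4),'head',toplane(w,[(255,135)],.013).round(4))
E
```

```text
[[  96.1  146.4]
 [  97.9 -151.2]
 [  -3.9 -153.2]
 [  -6.4  145.5]] [45.9 -3.1]
bolt top [[0.4172 0.3132 0.053 ]] head [[0.4234 0.3099 0.013 ]]
```

The cover's centre is at box x ≈ +46 mm, which is on target. The bolt is near the tray's centre. Handing in.

```bash
python3 -c "
from cell import robot
s=robot.observe();print(s['time'],s['contact_force'],s['opening']);print(robot.hand_in())"
```

```text
24.4 [-2.98552061e-04  2.87092679e-01 -7.87644407e-01] 0.041248592365111025
the job is handed in; nothing more can be done
None
```

I slid the cover back by its handle onto the rear deck and stood the shear bolt upright on its head in the bare steel tray. I handed the job in at 24.4 s with the arm clear of everything.

**Last checks:**
- **Cover:** it lies flat on the deck with its centre at box x ≈ +46 mm, against a target of +45 mm. It is about 3 mm off to one side, as it was at the start. All three pockets are open.
- **Bolt:** the scene and wrist views show it standing near the middle of the tray, at about (0.417, 0.313). The bush and nut are still in their pockets.

**What failed or disagreed:**
- **Missed grasp:** my first close on the handle caught nothing, because the fingertips sit about 23 mm short of the stated TCP. The shut fingers then moved about 31 mm back above the bar. The cover had not moved and no force showed in the readings. I allowed for the 23 mm in every later grasp.
- **Camera mismatch:** the top and wrist cameras differed by up to about 5 mm in x. I averaged them and checked again at each grasp.

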